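Read the pushrod's lift on the cam fixture

TASK

Take the pushrod (the bright steel rod with the brass top) out of the wooden rack, stand it end-down in the blue-topped guide of the cam fixture so that it rests on the cam, and let go of it. Then swing the fixture's red-handled lever up to the cam's highest lift, where the lever stands straight up, so that the pushrod is raised for its height to be read; the lever is sprung and falls back, so finish while still holding it there, with the pushrod standing free in its guide. Leave the other parts where they are.

Things in the scene. Friction and masses are not known exactly. Their poses are not given: they have to be found in the camera images.
- pushrod_center (a point): centre (half-way up) of the pushrod: round steel rod 12 mm in diameter and 120 mm long with round ends, about 0.1 kg, oiled, its top 18 mm brass; its own z runs along the rod to the brass end. It starts upright in one of the rack's three holes, its foot 10 mm above the table
- rack: wooden rack, a fixed block 70 mm (its x) by 190 mm (its y) by 45 mm high; origin under its centre. Three holes 14.5 mm wide and 35 mm deep in a row along its y at -60, 0 and +60 mm, holding the pushrod and two black bolts in any order
- fixture: cam fixture, fixed to the bench: dark steel base plate 170 mm (x) by 170 mm (y) by 12 mm; origin under the plate's centre, z up. On it, at x = 30 mm, y = -50 mm, the cam housing carries a 50 by 50 mm guide block (blue top, 152 mm above the table), under which a steel eccentric disc turns. The camshaft runs along the fixture's y at x = 30 mm, 50 mm above the table; its outer bearing (30 by 12 mm, 66 mm high) stands at y = 22 mm, and the lever swings in the plane y = 55 mm
- guide_mouth (a point): centre of the guide's mouth, on its blue top face, 152 mm above the table: a vertical hole 20 mm wide for the top 14 mm (rim bevelled by 5 mm), then 14.5 mm wide for 32 mm; the cam is 11 mm below that when the lever is down
- guide_floor (a point): where the rod's foot rests on the cam with the lever down: on the guide's axis, 57 mm below the mouth and 95 mm above the table (the centre of the rod is then 155 mm above the table). The cam raises the rod by 10 mm at its highest lift
- cam (a joint): angle of the cam lever, rad: 0 = down at its stop, where the lever starts, leaning 1.1 rad (63 degrees) from upright towards the fixture's -x; 1.1 = lever straight up, the cam's highest lift; it can go on to 1.7, where the rod has come down again. Swings about the fixture's y axis (handle moves from -x up and over to +x). A spring drives it back to 0: about 1 N at the handle when down, 3 to 4 N when straight up
- lever_axis (a point): point on the hinge axis at the foot of the lever (steel bar 10 mm thick with a red handle), at fixture x = 30, y = 55 mm, 50 mm above the table
- lever_grip (a point): centre of the red handle at the lever's end: a cylinder 26 mm in diameter and 26 mm long, its axis along the fixture's y, 110 mm from the hinge axis; it is 100 mm above the table with the lever down and 160 mm with the lever straight up
- bolt_a: black bolt 97 mm long, 12 mm shank, 18 mm head, in a rack hole; origin at its foot; a bystander, to be left alone
- bolt_b: second black bolt like bolt_a, in a rack hole; origin at its foot; a bystander, to be left alone
- piston: aluminium piston 52 mm in diameter, 51 mm high; origin under its centre; a bystander, to be left alone
- bearing: steel bearing ring 52 mm in diameter, 15 mm high, lying between rack and fixture; origin under its centre; a bystander, to be left alone
- piston_pin: hollow steel pin 18 mm in diameter standing 45 mm high; origin under its centre; a bystander, to be left alone
- pushrod: the pushrod itself; origin at the centre of its foot, 60 mm below point pushrod_center along the rod
Not all that is in view belongs to the job. Leave any turquoise look-alike of the fixture alone.

How it is judged:
By the outcome, as a careful person would: the job done as asked, in the order asked, and still so for the second after the job is handed in, while the arm keeps its last pose, push and grip.
It also fails if it takes over 61 s, if anything falls off the work surface, if the arm or the gripper's body presses on something with over 40 N, if the wrist force passes 120 N, or if a joint passes its speed limit or range.

ROBOT

A 7-joint arm with a two-finger parallel gripper is mounted at the origin on the work surface. World frame = base frame: x ahead of the robot, y to its left, z up, the work surface at z = 0. Lengths are in m, angles in degrees, forces in N, time in s.
With the tool pointing down it reaches from about 0.425 to 0.875 m from the base axis. Payload 4.7 kg.
Tool frame: the origin (TCP) lies midway between the tips of the shut fingers; the grasp point (between the pads) lies env.grip_point_offset behind it (env.grip_point_offset is the distance from the TCP to the grasp point, in m); z points along the fingers, y is the line along which they close (so a half turn about z gives the same grasp; the last joint's range is limited). The gripper opens to 87 mm and grips with 3 to 60 N. Pads are 19 mm wide; open, the fingers measure 117 mm over their backs; the gripper's body (75 mm by 190 mm) begins 51 mm behind the grasp point.
Start: joints at [73.287, 18.392, -4.016, 83.108, 1.295, 78.541, -3.26], TCP at [0.196, -0.62, 0.223] pointing down, gripper open.
Joint ranges: [-163.93, 163.93], [-17.29, 119.83], [-79.2, 71.16], [3.27, 140.29], [-89.18, 269.18], [5.43, 117.66], [-154.24, 154.24]. Speed limits (degrees/s): [147.25, 147.25, 180, 180, 180, 180, 180].

INTERFACE

Orientations are given as [roll, pitch, yaw] about the fixed x, y, z axes, in that order (R = Rz(yaw) Ry(pitch) Rx(roll)).
In Python, from cell import env gives the robot as it stands.
- The arm moves only by the shell command python3 -m creep 'ROWS' [FORCE]. ROWS is a JSON object of lists of equal length, an entry for each row: "translation": the shift along the tool's x, y, z in units of 0.08 m (1.0 is 0.08 m), a list of three; "turn": the turn, a rotation vector about the tool's x, y, z in units of 180 degrees (1.0 is 180 degrees), a list of three; "grip": the opening, from 0 (shut) to 1 (fully open). In form: {"translation": [[x, y, z], ...], "turn": [[ax, ay, az], ...], "grip": [grip, ...]}. A call has 1 to 5 rows; each row shifts and turns the commanded pose from where the row before left it, along the tool's axes as they then stand; what a row does not reach is not made up. A row lasts 1/8 s, in which the tool goes at most 62.5 mm and 10.7 degrees, less where a joint would pass 70% of its speed; a pose out of reach is approached as far as the arm can. A call with a number of a shift or a turn outside -1 to 1 is refused whole. A call with a gripper value outside its range is refused whole. The fingers move at their own pace and stop on an object; FORCE is the grip in N (left out, the last holds). Time passes only in rows, so rows that do not move let the fingers close. It gives the time, the measured TCP pose, the force, the opening and the grip force at its end, in the units of the state.
- env.get_obs(): the state, without advancing time (a new reading comes with each control period).
- env.read_camera(name): name is "side" or "top" or "wrist"; returns a dict with "frame" (480x640x3 uint8, red, green, blue), "z_map" (480x640 float32, m along the optical axis (not along the pixel's ray), 0 where there is no reading), "K" (3x3 intrinsics, pixels), "rvec" (rotation vector, rad) and "tvec" (3), from world to camera coordinates, as OpenCV has them. Camera axes: x right, y down, z forward; pixel columns grow to the right and rows downward; lengths in m; the calibration is good to about 2 mm. A picture is of the moment at which its call begins.
- env.sign_off(): hands the job in; it is judged then, once.
The state is a dict: "time_s": time; "qpos": joint angles; "joint_velocities": joint speeds; "effort": joint torques, N m; "tool_pos": TCP position; "tool_rot": TCP orientation; "force": force on the tool from outside, world axes, zero at the start; "wrist_torque": the same for the moment, N m; "grip_width": finger opening in m; "grasp_force": force on a finger pad.
Only numpy, scipy, OpenCV 4.12 (cv2) and the standard library are available. Lean on these libraries where they do the work, as an engineer would, in place of code of your own. Each camera call takes 0.05 s, during which the arm holds its last target. There are 200 camera calls.

## Working session

There is one attempt and no reset: what is moved stays moved. The work goes in short steps, Python scripts to look and compute and a shell command to move; the robot and the scene stay as the last step left them, time stands still between calls to the robot, and variables do not carry over. Pictures are saved under pics/ and viewed, at most 14 in all, crops included, and the job is handed in when it is done.

```bash
mkdir -p pics; ls; python3 - <<'E'
from cell import env
import cv2,numpy as np
o=env.get_obs();print(o['time_s'],o['tool_pos'],o['tool_rot'],env.grip_point_offset)
for n in ['top','side']:
    c=env.read_camera(n);cv2.imwrite(f'pics/{n}0.png',c['frame'][:,:,::-1]);np.savez(f'{n}0.npz',**c)
    R=cv2.Rodrigues(c['rvec'])[0];print(n,-R.T@c['tvec'],R[2],c['K'][0,0])
E
```

```text
pics
0.0 [ 0.19548077 -0.61932998  0.22144272] [-1.79889440e+02  6.24963979e-03  1.75225263e+01] 0.0187
top [0.28896752 0.00125329 1.19869666] [ 0.22897518  0.01495665 -0.97331735] 549.467252592888
side [0.27146221 0.82666798 0.99063694] [ 0.2121657  -0.65778545 -0.72270604] 602.7816796556723
```

View pics/top0.png

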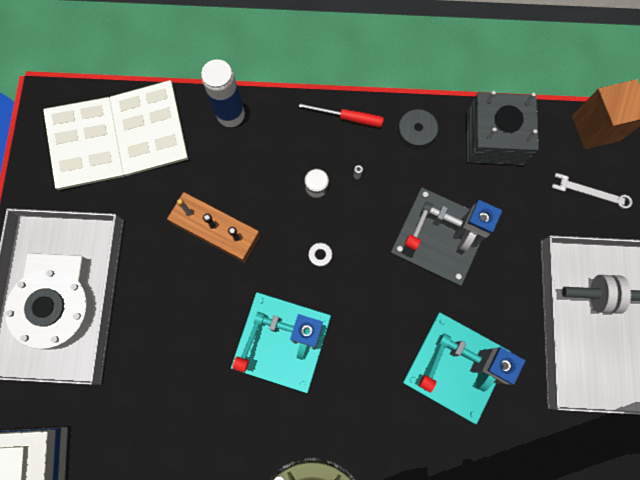

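View pics/side0.png

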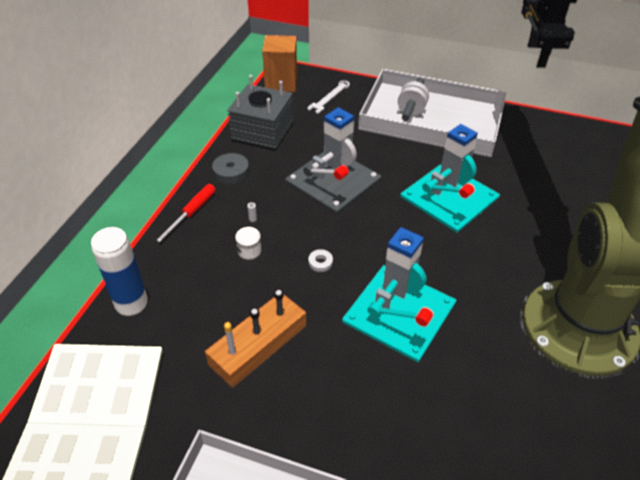

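Top view: the brass-topped rod is in the rack's left hole (182,203), with black bolts at (208,217) and (233,231). There are three fixture candidates: turquoise plates at (282,342) and (464,367), and the dark steel plate at (447,235). The dark one fits; its guide is at (485,216) and its red handle at (412,242). The side view agrees: brass (228,325), blue top (340,117), handle (341,172).

```bash
cat > h.py <<'E'
import numpy as np,cv2
def ray(c,uv,z):
    R=cv2.Rodrigues(c['rvec'])[0];o=-R.T@c['tvec'].ravel()
    d=R.T@np.linalg.inv(c['K'])@np.array([uv[0],uv[1],1.]);return o+d*(z-o[2])/d[2]
def px(c,p): return cv2.projectPoints(np.array([p],float),c['rvec'],c['tvec'],c['K'],None)[0].ravel()
def tri(c1,u1,c2,u2):
    P=[c['K']@np.c_[cv2.Rodrigues(c['rvec'])[0],c['tvec'].ravel()] for c in(c1,c2)]
    X=cv2.triangulatePoints(P[0],P[1],np.array(u1,float).reshape(2,1),np.array(u2,float).reshape(2,1)).ravel();return X[:3]/X[3]
def mask(f,kind):
    h=cv2.cvtColor(f,cv2.COLOR_RGB2HSV)
    lo,hi={'blue':((105,150,60),(125,255,255)),'red':((0,200,120),(4,255,255)),'brass':((17,120,90),(30,255,255)),'wood':((5,90,70),(16,255,255))}[kind]
    return cv2.inRange(h,lo,hi)
def blobs(f,kind,roi,amin=8):
    m=mask(f,kind);k=np.zeros_like(m);x0,y0,x1,y1=roi;k[y0:y1,x0:x1]=m[y0:y1,x0:x1]
    cs,_=cv2.findContours(k,cv2.RETR_EXTERNAL,cv2.CHAIN_APPROX_NONE);return sorted([c for c in cs if cv2.contourArea(c)>=amin],key=cv2.contourArea)[::-1]
E
python3 - <<'E'
from h import *
T=dict(np.load('top0.npz'));S=dict(np.load('side0.npz'))
R={}
for k,rt,rs in [('blue',(460,190,510,245),(315,95,365,130)),('red',(395,225,425,260),(325,155,360,185)),('brass',(170,190,200,215),(215,315,240,335)),('wood',(160,185,265,265),(200,285,310,390))]:
    r=[]
    for n,c,roi in(('T',T,rt),('S',S,rs)):
        b=blobs(c['frame'],k,roi)
        for q in b[:2]:
            mr=cv2.minAreaRect(q);print(k,n,np.round(mr[0],1),np.round(mr[1],1),round(mr[2],1),cv2.contourArea(q))
        r.append(cv2.minAreaRect(b[0])[0] if b else None)
    if k!='wood' and all(r): print(' tri',tri(T,r[0],S,r[1]).round(4))
f=T['frame'];a=f[180:265,160:265];b=f[180:290,385:510]
a=cv2.resize(a,(370,300),interpolation=cv2.INTER_CUBIC);b=cv2.resize(b,(370,300),interpolation=cv2.INTER_CUBIC)
a2=cv2.resize(S['frame'][285:390,200:310],(370,295));b2=cv2.resize(S['frame'][95:215,280:390],(370,295))
cv2.imwrite('pics/crop0.png',np.vstack([np.hstack([a,b]),np.hstack([a2,b2])])[:,:,::-1])
E
```

```text
blue T [485.  215.6] [26.8 24.7] 24.8 608.0
blue S [338.5 117.1] [26.3 18.2] 29.1 346.0
 tri [ 0.6067 -0.3121  0.1509]
red T [412.1 241.8] [11.6 11.2] 26.6 72.5
red S [340.8 171.6] [10.  14.2] 53.1 108.5
 tri [ 0.5567 -0.1761  0.1056]
brass T [179.8 201.3] [5.7 4.9] 45.0 21.5
brass S [227.5 326. ] [ 7. 10.] 0.0 54.5
 tri [0.6125 0.3024 0.1253]
wood T [213.  225.4] [89.1 34.3] 28.2 2716.5
wood S [256.4 337.2] [ 47.  109.7] 50.6 4199.5
```

View pics/crop0.png

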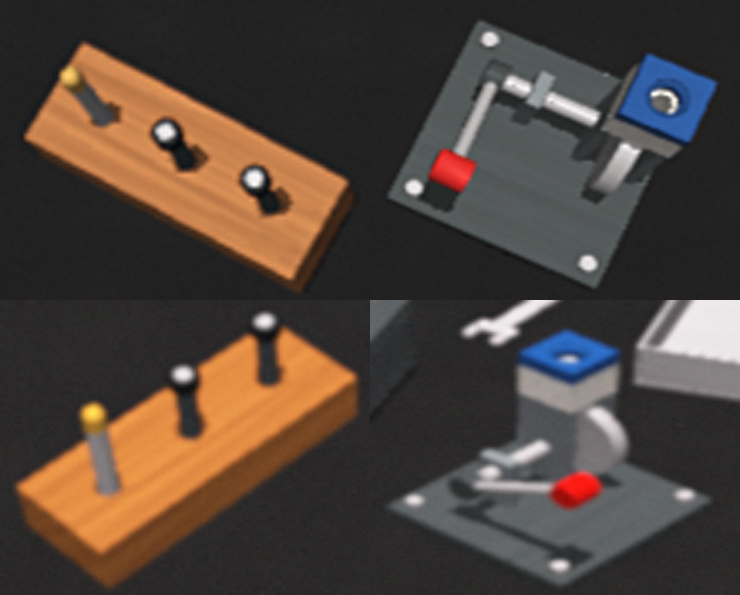

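The crop confirms both: the brass-topped steel rod is in the end hole, and the dark-plate fixture has the blue guide and red handle. Next I'll work out the yaws and add a move helper.

```bash
cat >> h.py <<'E'
from scipy.spatial.transform import Rotation as Ro
def go(o,p,yaw=None):
    "remaining shift (tool axes, 0.08 m units) and turn (180 deg units) to TCP p, pointing down with yaw"
    A=Ro.from_euler('xyz',o['tool_rot'],degrees=True)
    if yaw is not None:
        B=Ro.from_euler('xyz',[180,0,yaw],degrees=True);print('turn',((A.inv()*B).as_rotvec()/np.pi).round(4))
    else: B=A
    d=np.array(p)-o['tool_pos']
    print('pos',o['tool_pos'].round(4),'rot',o['tool_rot'].round(2),'| shift now',(A.inv().apply(d)/.08).round(3),'after turn',(B.inv().apply(d)/.08).round(3))
E
python3 - <<'E'
from h import *
from cell import env
T=dict(np.load('top0.npz'));S=dict(np.load('side0.npz'))
for n,c,roi in(('T',T,(460,190,510,245)),('S',S,(315,95,365,130))):
    q=blobs(c['frame'],'blue',roi)[0]
    P=cv2.approxPolyDP(q,4,True).reshape(-1,2);W=np.array([ray(c,p,.152) for p in P]);print(n,W.round(3).tolist())
    r=cv2.minAreaRect(np.array([ray(c,p,.152)[:2] for p in q.reshape(-1,2)],dtype=np.float32)*1000);print(r)
q=blobs(T['frame'],'wood',(160,185,265,265))[0]
print(cv2.minAreaRect(np.array([ray(T,p,.045)[:2] for p in q.reshape(-1,2)],dtype=np.float32)*1000))
print('bolt heads',ray(T,(207.5,217.5),.107),ray(T,(232,231),.107),'brass',ray(T,(179.8,201.3),.127))
o=env.get_obs();go(o,[.61,.30,.25],62)
E
```

```text
T [[0.639, -0.298, 0.152], [0.594, -0.28, 0.152], [0.574, -0.323, 0.152], [0.62, -0.344, 0.152]]
((607.0958251953125, -311.8094177246094), (51.499977111816406, 51.92099380493164), 66.7435073852539)
S [[0.639, -0.303, 0.152], [0.595, -0.273, 0.152], [0.572, -0.318, 0.152], [0.617, -0.35, 0.152]]
((605.2052612304688, -311.00042724609375), (62.248783111572266, 60.039859771728516), 65.80211639404297)
((586.033935546875, 246.3001708984375), (198.61669921875, 74.65495300292969), 64.73780059814453)
bolt heads [0.5864873 0.2464336 0.107    ] [0.56047099 0.19334688 0.107     ] brass [0.61227314 0.30184054 0.127     ]
turn [-5.000e-04 -2.000e-04 -2.471e-01]
pos [ 0.1955 -0.6194  0.2216] rot [-1.799e+02  1.000e-02  1.752e+01] | shift now [ 8.401 -9.399 -0.34 ] after turn [12.58  -0.82  -0.356]
```

```bash
python3 -m creep '{"translation":[[0,0,-0.1],[0,0,-0.1],[0,0,-0.1],[0,0,-0.1],[0,0,-0.1]],"turn":[[0,0,-0.0547],[0,0,-0.0547],[0,0,-0.0547],[0,0,-0.0547],[0,0,-0.0547]],"grip":[1,1,1,1,1]}'
python3 -m creep '{"translation":[[0.5,0.5,0],[0.5,0.5,0],[0.5,0.5,0],[0.5,0.3,0],[0.5,0,0]],"turn":[[0,0,0],[0,0,0],[0,0,0],[0,0,0],[0,0,0]],"grip":[1,1,1,1,1]}'
python3 - <<'E'
from h import *
from cell import env
go(env.get_obs(),[.6122,.3018,.26],66.7)
E
```

```text
time_s: 0.72
tool_pos: [0.1956, -0.6196, 0.2622]
tool_rot: [-180.0, -0.0, 67.1]
force: [0.5, 0.6, 0.6]
grip_width: 0.0872
grasp_force: 0.0
time_s: 1.35
tool_pos: [0.4094, -0.491, 0.2613]
tool_rot: [-180.0, -0.1, 66.9]
force: [0.1, 0.1, -0.2]
grip_width: 0.087
grasp_force: 0.0
turn [-0.0002 -0.0006  0.0011]
pos [ 0.4094 -0.491   0.2613] rot [-1.7997e+02 -1.1000e-01  6.6910e+01] | shift now [10.109 -1.555  0.035] after turn [10.104 -1.592  0.016]
```

```bash
python3 -m creep '{"translation":[[0.65,0.2,0],[0.65,0.2,0],[0.65,0,0],[0.65,0,0],[0.65,0,0]],"turn":[[0,0,0],[0,0,0],[0,0,0],[0,0,0],[0,0,0]],"grip":[1,1,1,1,1]}'
python3 -m creep '{"translation":[[0.65,-0.1,0],[0.65,-0.1,0],[0.65,-0.2,0],[0.65,-0.2,0],[0.65,-0.2,0]],"turn":[[0,0,0],[0,0,0],[0,0,0],[0,0,0],[0,0,0]],"grip":[1,1,1,1,1]}'
python3 -m creep '{"translation":[[0.65,-0.2,0],[0.65,-0.2,0],[0.65,-0.2,0],[0.65,-0.2,0],[0.4,-0.2,0]],"turn":[[0,0,0],[0,0,0],[0,0,0],[0,0,0],[0,0,0]],"grip":[1,1,1,1,1]}'
python3 - <<'E'
from h import *
from cell import env
go(env.get_obs(),[.6122,.3018,.26],66.7)
w=env.read_camera('wrist');cv2.imwrite('pics/w1.png',w['frame'][:,:,::-1]);np.savez('w1.npz',**w)
print(px(w,[.6122,.3018,.13]))
for q in blobs(w['frame'],'brass',(0,0,640,480))[:3]:
    m=cv2.minAreaRect(q);print(m,ray(w,m[0],.128))
E
```

```text
time_s: 1.98
tool_pos: [0.5392, -0.265, 0.2621]
tool_rot: [-180.0, 0.0, 66.7]
force: [0.6, -1.1, -0.3]
grip_width: 0.0869
grasp_force: 0.0
time_s: 2.6
tool_pos: [0.5825, -0.001, 0.2622]
tool_rot: [-180.0, 0.0, 66.7]
force: [1.1, -1.0, -0.5]
grip_width: 0.0869
grasp_force: 0.0
time_s: 3.22
tool_pos: [0.6033, 0.2526, 0.2617]
tool_rot: [-179.9, -0.0, 66.9]
force: [-0.7, -1.0, -0.0]
grip_width: 0.0874
grasp_force: 0.0
turn [-0.0006 -0.0001  0.0011]
pos [0.6033 0.2526 0.2617] rot [-1.799e+02 -1.000e-02  6.689e+01] | shift now [ 0.61  -0.139  0.021] after turn [ 0.609 -0.141  0.021]
[302.89732648 169.7338265 ]
((463.0, 418.0), (24.0, 352.0), 90.0) [0.65836425 0.02597811 0.128     ]
((311.28961181640625, 156.8386688232422), (29.233253479003906, 69.41268157958984), 2.4895529747009277) [0.62187954 0.30803619 0.128     ]
((521.3270874023438, 359.8206481933594), (65.83403778076172, 31.01538848876953), 82.303955078125) [0.72558383 0.06786558 0.128     ]
```

View pics/w1.png

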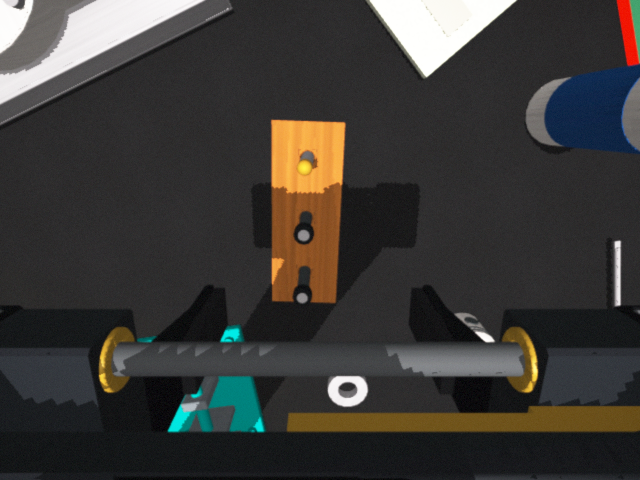

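Wrist view: the brass tip is at (305,168), within 2 px of the prediction (303,170), and the black bolts are below it at (304,233) and (302,295). I'll go over it.

```bash
python3 - <<'E'
from h import *
w=dict(np.load('w1.npz'));p=ray(w,(305,168),.127);print(p)
from cell import env
p[2]=.2;go(env.get_obs(),p,66.3)
E
```

```text
[0.61398243 0.30210264 0.127     ]
turn [-0.0014 -0.0012  0.0053]
pos [0.6011 0.2584 0.2617] rot [-179.75   -0.22   67.25] | shift now [ 0.563 -0.06   0.773] after turn [ 0.565 -0.072  0.771]
```

```bash
python3 -m creep '{"translation":[[0.3,-0.04,0.1],[0.25,-0.03,0.2],[0,0,0.2],[0,0,0],[0,0,0]],"turn":[[0,0,0.004],[0,0,0],[0,0,0],[0,0,0],[0,0,0]],"grip":[1,1,1,1,1]}'
python3 - <<'E'
from h import *
from cell import env
go(env.get_obs(),[.6131,.302,.081],66.3)
w=env.read_camera('wrist')
q=[(lambda m:(m[0],ray(w,m[0],.127).round(4)))(cv2.minAreaRect(q)) for q in blobs(w['frame'],'brass',(200,100,420,330))];print(q[:3])
E
```

```text
time_s: 3.9
tool_pos: [0.6169, 0.2909, 0.2227]
tool_rot: [180.0, 0.0, 65.9]
force: [-0.2, -0.7, 0.1]
grip_width: 0.087
grasp_force: 0.0
turn [ 0.0002  0.0002 -0.002 ]
pos [0.6169 0.2909 0.2227] rot [1.7997e+02 3.0000e-02 6.5950e+01] | shift now [ 0.109 -0.101  1.771] after turn [ 0.108 -0.099  1.771]
[((306.0, 229.5), array([0.6144, 0.3041, 0.127 ]))]
```

```bash
python3 -m creep '{"translation":[[0.12,-0.1,0.2],[0,0,0.4],[0,0,0.4],[0,0,0.3],[0,0,0.2]],"turn":[[0,0,0],[0,0,0],[0,0,0],[0,0,0],[0,0,0]],"grip":[1,1,1,1,1]}'
python3 -m creep '{"translation":[[0,0,0.2],[0,0,0.07],[0,0,0],[0,0,0],[0,0,0]],"turn":[[0,0,0],[0,0,0],[0,0,0],[0,0,0],[0,0,0]],"grip":[1,1,1,0.4,0.4]}'
python3 - <<'E'
from h import *
from cell import env
w=env.read_camera('wrist');cv2.imwrite('pics/w2.png',w['frame'][:,:,::-1])
go(env.get_obs(),[.6137,.303,.081],66.3)
E
```

```text
time_s: 4.58
tool_pos: [0.6119, 0.3044, 0.1005]
tool_rot: [-179.9, 0.1, 66.1]
force: [-0.7, -0.2, -0.3]
grip_width: 0.0871
grasp_force: 0.0
time_s: 5.2
tool_pos: [0.6135, 0.3044, 0.0817]
tool_rot: [179.9, -0.1, 66.0]
force: [0.2, -1.0, 0.4]
grip_width: 0.0745
grasp_force: 0.0
turn [ 0.0003 -0.0002 -0.0015]
pos [0.6134 0.3043 0.0816] rot [ 1.7995e+02 -4.0000e-02  6.6030e+01] | shift now [-0.014  0.01   0.007] after turn [-0.014  0.01   0.007]
```

View pics/w2.png

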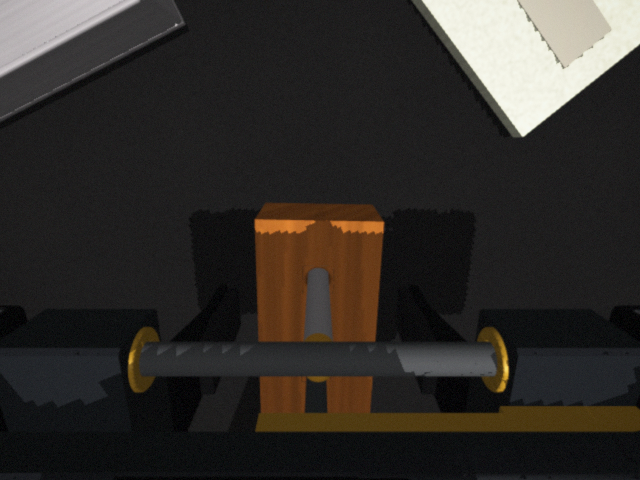

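Wrist view: the rod (318, 270–380) stands midway between the fingers and lies in the finger plane. I'll close.

```bash
python3 -m creep '{"translation":[[0,0,0],[0,0,0],[0,0,0],[0,0,0],[0,0,0]],"turn":[[0,0,0],[0,0,0],[0,0,0],[0,0,0],[0,0,0]],"grip":[0,0,0,0,0]}' 35
python3 -m creep '{"translation":[[0,0,0],[0,0,0],[0,0,0],[0,0,-0.1],[0,0,-0.2]],"turn":[[0,0,0],[0,0,0],[0,0,0],[0,0,0],[0,0,0]],"grip":[0,0,0,0,0]}'
python3 -m creep '{"translation":[[0,0,-0.3],[0,0,-0.5],[0,0,-0.6],[0,0,-0.6],[0,0,-0.6]],"turn":[[0,0,0],[0,0,0],[0,0,0],[0,0,0],[0,0,0]],"grip":[0,0,0,0,0]}'
python3 - <<'E'
from h import *
from cell import env
w=env.read_camera('wrist');cv2.imwrite('pics/w3.png',w['frame'][:,:,::-1])
go(env.get_obs(),[.606,-.3115,.30],66.7)
E
```

```text
time_s: 5.88
tool_pos: [0.613, 0.3041, 0.0808]
tool_rot: [-180.0, 0.0, 66.0]
force: [0.6, -0.7, 0.0]
grip_width: 0.0209
grasp_force: 0.0
time_s: 6.5
tool_pos: [0.6126, 0.3038, 0.105]
tool_rot: [-179.9, 0.1, 66.0]
force: [0.2, 0.7, -0.3]
grip_width: 0.0113
grasp_force: 35.0
time_s: 7.12
tool_pos: [0.6128, 0.3042, 0.3161]
tool_rot: [179.9, -0.1, 66.0]
force: [0.7, -0.0, -1.7]
grip_width: 0.0106
grasp_force: 35.0
turn [ 0.0024 -0.0031 -0.0038]
pos [0.6145 0.3057 0.3238] rot [179.58  -0.55  66.01] | shift now [-7.094  3.038  0.251] after turn [-7.128  2.954  0.297]
```

View pics/w3.png

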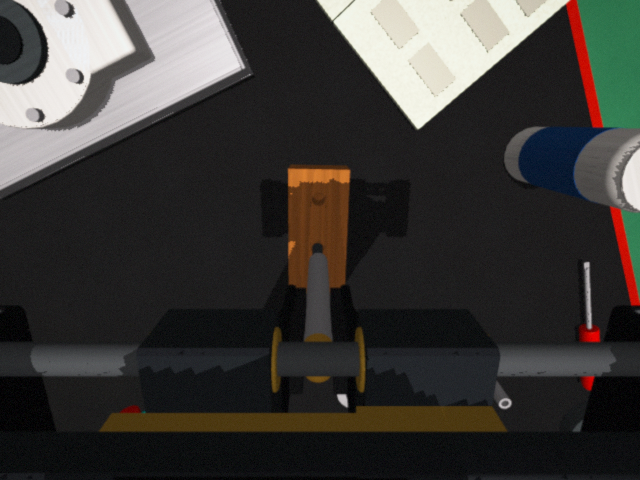

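Rod gripped, hanging straight below the fingers (318, 245–380), and the hole is empty. I'll carry it over the guide.

```bash
python3 -m creep '{"translation":[[-0.2,0.1,0],[-0.4,0.15,0],[-0.55,0.25,0],[-0.55,0.25,0],[-0.55,0.25,0]],"turn":[[0,0,-0.0035],[0,0,0],[0,0,0],[0,0,0],[0,0,0]],"grip":[0,0,0,0,0]}'
python3 -m creep '{"translation":[[-0.55,0.25,0],[-0.55,0.25,0],[-0.55,0.25,0],[-0.55,0.25,0],[-0.55,0.25,0]],"turn":[[0,0,0],[0,0,0],[0,0,0],[0,0,0],[0,0,0]],"grip":[0,0,0,0,0]}'
python3 -m creep '{"translation":[[-0.55,0.25,0],[-0.55,0.2,0],[-0.5,0.2,0],[-0.3,0.1,0],[-0.2,0,0]],"turn":[[0,0,0],[0,0,0],[0,0,0],[0,0,0],[0,0,0]],"grip":[0,0,0,0,0]}'
python3 -m creep '{"translation":[[0,0,0],[0,0,0],[0,0,0]],"turn":[[0,0,0],[0,0,0],[0,0,0]],"grip":[0,0,0]}'
python3 - <<'E'
from h import *
from cell import env
go(env.get_obs(),[.606,-.3115,.26],66.7)
w=env.read_camera('wrist');cv2.imwrite('pics/w4.png',w['frame'][:,:,::-1]);np.savez('w4.npz',**w)
print(px(w,[.606,-.3115,.152]))
E
```

```text
time_s: 7.8
tool_pos: [0.6148, 0.1059, 0.314]
tool_rot: [179.9, -0.0, 66.7]
force: [1.3, -0.1, -1.5]
grip_width: 0.0111
grasp_force: 35.0
time_s: 8.43
tool_pos: [0.6196, -0.1356, 0.3142]
tool_rot: [179.9, -0.0, 66.7]
force: [-0.3, -1.0, -1.2]
grip_width: 0.0111
grasp_force: 35.0
time_s: 9.05
tool_pos: [0.6081, -0.3129, 0.3131]
tool_rot: [-180.0, -0.0, 66.7]
force: [0.4, 0.3, -1.4]
grip_width: 0.0114
grasp_force: 35.0
time_s: 9.43
tool_pos: [0.6089, -0.3105, 0.3133]
tool_rot: [180.0, -0.0, 66.8]
force: [-0.2, 0.9, -2.0]
grip_width: 0.0113
grasp_force: 35.0
turn [ 0.0001 -0.0002  0.0007]
pos [ 0.6089 -0.3105  0.3133] rot [ 1.7998e+02 -3.0000e-02  6.6820e+01] | shift now [-0.026 -0.028  0.666] after turn [-0.026 -0.028  0.666]
[314.59896031 224.04243299]
```

View pics/w4.png

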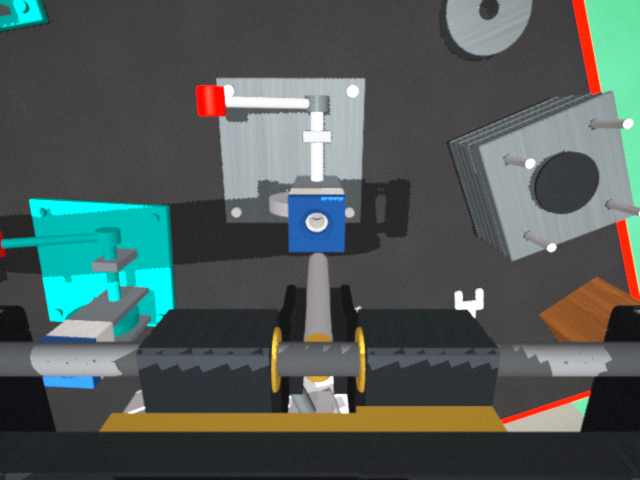

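Wrist view: guide mouth at (316,222) in the blue top, which is square to the image; the rod's foot tip is at (318,254). Comparing the two numerically.

```bash
python3 - <<'E'
from h import *
from cell import env
w=dict(np.load('w4.npz'));f=w['frame']
q=blobs(f,'blue',(270,170,360,265))[0];W=np.array([ray(w,p,.152)[:2] for p in q.reshape(-1,2)],np.float32)*1000
print('blue',cv2.minAreaRect(q),cv2.minAreaRect(W))
h=cv2.cvtColor(f,cv2.COLOR_RGB2GRAY);hs=cv2.cvtColor(f,cv2.COLOR_RGB2HSV)
g=((hs[:,:,1]<60)&(h>75)).astype(np.uint8)
for r in range(248,330,8):
    xs=np.flatnonzero(g[r,290:345])+290;print(r,(xs.min(),xs.max()) if len(xs) else None,end='; ')
print([int(v) for v in h[205:240,316]],'\n',[int(v) for v in h[248:264,318]],[int(v) for v in h[222,296:340]])
t=env.get_obs()['tool_pos'];R=cv2.Rodrigues(w['rvec'])[0]
c=np.array([t[0],t[1],.248]);print('foot centre px if at tcp',px(w,c),'radius px',6e-3*w['K'][0,0]/(R@c+w['tvec'].ravel())[2], 'brass top', px(w,[t[0],t[1],.356]))
print('cam',-R.T@w['tvec'].ravel(),R[2])
E
```

```text
blue ((316.4999694824219, 223.0), (55.99999237060547, 56.99999237060547), 90.0) ((607.3171997070312, -311.6631164550781), (51.021785736083984, 50.40504455566406), 66.8416519165039)
248 None; 256 (np.int64(309), np.int64(326)); 264 (np.int64(295), np.int64(339)); 272 (np.int64(303), np.int64(329)); 280 (np.int64(299), np.int64(344)); 288 (np.int64(306), np.int64(329)); 296 (np.int64(306), np.int64(329)); 304 (np.int64(306), np.int64(329)); 312 (np.int64(306), np.int64(330)); 320 (np.int64(305), np.int64(330)); 328 (np.int64(305), np.int64(331)); [89, 88, 90, 82, 76, 72, 76, 111, 179, 200, 197, 197, 193, 144, 121, 168, 198, 207, 202, 203, 202, 205, 203, 228, 237, 238, 199, 115, 71, 80, 85, 85, 86, 90, 86] 
 [93, 91, 91, 83, 92, 142, 154, 152, 155, 155, 157, 155, 157, 156, 157, 157] [87, 92, 86, 86, 82, 78, 79, 77, 85, 142, 229, 240, 234, 209, 192, 195, 200, 202, 204, 205, 207, 202, 200, 202, 198, 197, 191, 189, 218, 239, 240, 187, 109, 83, 79, 77, 81, 87, 89, 91, 90, 84, 91, 92]
foot centre px if at tcp [316.80691324 259.70934781] radius px 9.374987920027353 brass top [315.94066276 360.86569243]
cam [ 0.64230759 -0.23421142  0.47596902] [-0.11827583 -0.27526408 -0.95406526]
```

```bash
python3 -m creep '{"translation":[[-0.01,-0.015,0.2],[0,0,0.4],[0,0,0.35],[0,0,0.15],[0,0,0]],"turn":[[0,0,0],[0,0,0],[0,0,0],[0,0,0],[0,0,0]],"grip":[0,0,0,0,0]}'
python3 -m creep '{"translation":[[0,0,0.06],[0,0,0.06],[0,0,0.06],[0,0,0.06],[0,0,0]],"turn":[[0,0,0],[0,0,0],[0,0,0],[0,0,0],[0,0,0]],"grip":[0,0,0,0,0]}'
python3 - <<'E'
from h import *
from cell import env
go(env.get_obs(),[.6078,-.3112,.166],66.7)
w=env.read_camera('wrist');cv2.imwrite('pics/w5.png',cv2.resize(w['frame'][180:400,200:440,::-1],(720,660))[:600])
E
```

```text
time_s: 10.1
tool_pos: [0.6062, -0.3125, 0.2238]
tool_rot: [-179.9, -0.0, 66.7]
force: [-0.1, -0.3, -0.9]
grip_width: 0.0111
grasp_force: 35.0
time_s: 10.72
tool_pos: [0.6065, -0.3126, 0.2051]
tool_rot: [-179.9, 0.0, 66.7]
force: [1.3, -1.7, -1.2]
grip_width: 0.011
grasp_force: 35.0
turn [-0.0003  0.     -0.0002]
pos [ 0.6065 -0.3126  0.2051] rot [-179.95    0.     66.66] | shift now [0.023 0.008 0.489] after turn [0.023 0.008 0.489]
```

```bash
python3 -m creep '{"translation":[[0,0,0.06],[0,0,0.06],[0,0,0.06],[0,0,0.06],[0,0,0]],"turn":[[0,0,0],[0,0,0],[0,0,0],[0,0,0],[0,0,0]],"grip":[0,0,0,0,0]}'
python3 -m creep '{"translation":[[0,0,0.06],[0,0,0.06],[0,0,0.04],[0,0,0],[0,0,0]],"turn":[[0,0,0],[0,0,0],[0,0,0],[0,0,0],[0,0,0]],"grip":[0,0,0,0,0]}'
```

```text
time_s: 11.4
tool_pos: [0.6065, -0.3125, 0.1858]
tool_rot: [-179.9, -0.0, 66.7]
force: [0.3, 0.6, -1.2]
grip_width: 0.0113
grasp_force: 35.0
time_s: 12.02
tool_pos: [0.6068, -0.3126, 0.1738]
tool_rot: [-180.0, -0.0, 66.7]
force: [0.6, 1.1, -2.0]
grip_width: 0.0109
grasp_force: 35.0
```

View pics/w5.png

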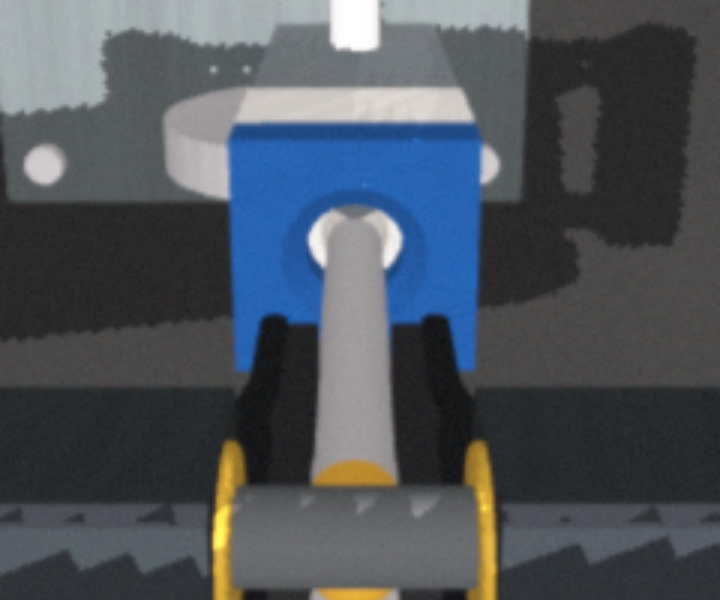

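The crop shows the rod (355,225) in the guide hole, well centred. I'll lower the last few mm, then release.

```bash
python3 -m creep '{"translation":[[0,0,0.03],[0,0,0.03],[0,0,0.02],[0,0,0],[0,0,0]],"turn":[[0,0,0],[0,0,0],[0,0,0],[0,0,0],[0,0,0]],"grip":[0,0,0,0,0]}'
python3 -m creep '{"translation":[[0,0,0],[0,0,0],[0,0,0],[0,0,0],[0,0,0]],"turn":[[0,0,0],[0,0,0],[0,0,0],[0,0,0],[0,0,0]],"grip":[0.1,0.25,0.4,0.6,0.6]}'
python3 -m creep '{"translation":[[0,0,0],[0,0,-0.1],[0,0,-0.3],[0,0,-0.5],[0,0,-0.6]],"turn":[[0,0,0],[0,0,0],[0,0,0],[0,0,0],[0,0,0]],"grip":[0.6,0.6,0.6,0.6,0.6]}'
python3 - <<'E'
from h import *
from cell import env
w=env.read_camera('wrist');cv2.imwrite('pics/w6.png',w['frame'][:,:,::-1])
T=env.read_camera('top')
for n,c in(('T',T),('W',w)):
  for q in blobs(c['frame'],'brass',(440,150,540,260) if n=='T' else (270,100,370,330))[:2]:
    m=cv2.minAreaRect(q);print(n,m,ray(c,m[0],.212).round(4))
go(env.get_obs(),[.61,-.31,.3],66.7)
E
```

```text
time_s: 12.65
tool_pos: [0.6068, -0.3126, 0.1672]
tool_rot: [-180.0, -0.0, 66.7]
force: [-0.2, 2.3, -2.0]
grip_width: 0.0111
grasp_force: 35.0
time_s: 13.28
tool_pos: [0.6067, -0.3131, 0.1675]
tool_rot: [180.0, 0.0, 66.6]
force: [-0.1, 0.3, -0.5]
grip_width: 0.0432
grasp_force: 0.0
time_s: 13.9
tool_pos: [0.6063, -0.3126, 0.2884]
tool_rot: [-179.9, -0.0, 66.7]
force: [1.3, -0.3, 0.4]
grip_width: 0.0524
grasp_force: 0.0
W ((310.5, 243.0), (20.0, 17.0), 90.0) [ 0.6053 -0.3042  0.212 ]
turn [ 0.0036  0.0001 -0.0002]
pos [ 0.6094 -0.3133  0.2951] rot [1.7935e+02 3.0000e-02 6.6660e+01] | shift now [ 0.041 -0.009 -0.062] after turn [ 0.041 -0.009 -0.062]
```

View pics/w6.png

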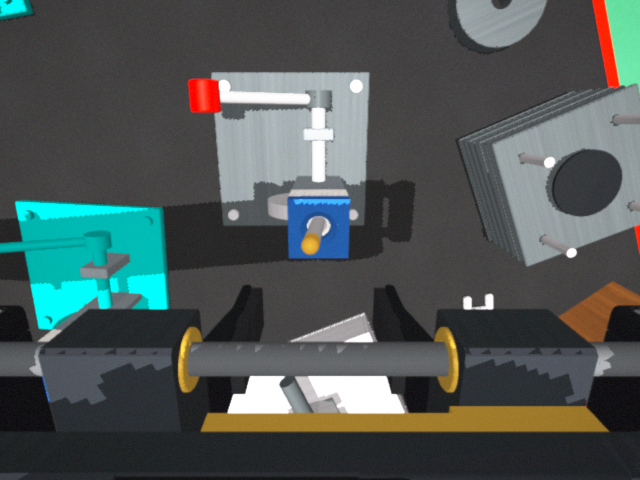

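The rod stands released in the guide (brass tip at (311,243)), leaning only within its clearance. The lever handle is at (204,96). Next I'll move to the handle's fixture −x side with the fingers shut; tool y is fixture +x and tool x is fixture +y.

```bash
python3 -m creep '{"translation":[[0.2,-0.3,-0.1],[0.35,-0.45,0],[0.35,-0.45,0],[0.3,-0.4,0],[0.11,-0.25,0]],"turn":[[0,0,0],[0,0,0],[0,0,0],[0,0,0],[0,0,0]],"grip":[0.3,0,0,0,0]}' 20
python3 -m creep '{"translation":[[0,0,0.2],[0,0,0.3],[0,0,0.1],[0,0,0],[0,0,0]],"turn":[[0,0,0],[0,0,0],[0,0,0],[0,0,0],[0,0,0]],"grip":[0,0,0,0,0]}'
python3 - <<'E'
from h import *
from cell import env
o=env.get_obs();print(o['grip_width']);go(o,[.513,-.157,.085],66.7)
S=env.read_camera('side');w=env.read_camera('wrist');cv2.imwrite('pics/s7.png',cv2.resize(S['frame'][60:240,250:450,::-1],(660,594)))
for q in blobs(S['frame'],'brass',(320,60,370,130),4)[:2]:
    m=cv2.minAreaRect(q);print('S brass',m, 'exp centre seated',px(S,[.6073,-.3117,.206]))
for q in blobs(w['frame'],'red',(100,50,560,350))[:2]:
    m=cv2.minAreaRect(q);print('W red',m,ray(w,m[0],.10).round(4),px(w,[.559,-.1765,.1]))
E
```

```text
time_s: 14.62
tool_pos: [0.5118, -0.1551, 0.2958]
tool_rot: [180.0, 0.0, 66.8]
force: [-0.0, -0.4, 0.3]
grip_width: 0.0099
grasp_force: 0.0
time_s: 15.25
tool_pos: [0.513, -0.1582, 0.2479]
tool_rot: [179.9, -0.0, 66.6]
force: [0.4, 0.3, 0.9]
grip_width: 0.0005
grasp_force: 0.0
0.0004528735024675274
turn [ 0.0003 -0.0001 -0.0003]
pos [ 0.513  -0.1582  0.2479] rot [ 1.7995e+02 -1.0000e-02  6.6650e+01] | shift now [ 0.013 -0.008  2.036] after turn [ 0.014 -0.006  2.036]
S brass ((356.4000244140625, 91.69999694824219), (28.174455642700195, 2.6832809448242188), 26.56505012512207) exp centre seated [338.62769585  97.17054795]
S brass ((340.0, 100.5), (3.0, 4.0), 90.0) exp centre seated [338.62769585  97.17054795]
W red ((375.5, 225.5), (35.0, 29.0), 90.0) [ 0.5587 -0.1777  0.1   ] [375.3283794  224.05669261]
```

View pics/s7.png

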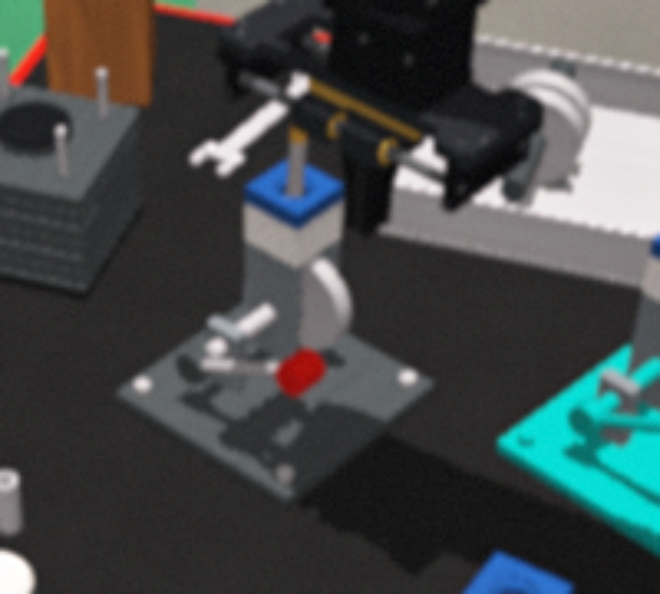

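The side crop shows the rod seated upright in the blue guide, the lever still down, and the handle at (300,372). The measured handle matches the model to 1 mm. Descending behind the handle.

```bash
python3 -m creep '{"translation":[[0.01,0,0.3],[0,0,0.5],[0,0,0.5],[0,0,0.45],[0,0,0.2]],"turn":[[0,0,0],[0,0,0],[0,0,0],[0,0,0],[0,0,0]],"grip":[0,0,0,0,0]}'
python3 -m creep '{"translation":[[0,0,0.08],[0,0.1,0],[0,0.1,0],[0,0,0]],"turn":[[0,0,0],[0,0,0],[0,0,0],[0,0,0]],"grip":[0,0,0,0]}'
python3 - <<'E'
from h import *
from cell import env
o=env.get_obs();go(o,[.559-.028*.918,-.1765+.028*.396,.085],66.7)
E
```

```text
time_s: 15.98
tool_pos: [0.5119, -0.157, 0.0898]
tool_rot: [-179.9, 0.0, 66.7]
force: [-0.3, -0.7, 0.3]
grip_width: 0.0007
grasp_force: 0.0
time_s: 16.48
tool_pos: [0.5288, -0.164, 0.0859]
tool_rot: [179.9, -0.0, 66.6]
force: [0.1, -0.1, 0.2]
grip_width: 0.0005
grasp_force: 0.0
turn [ 0.0006 -0.0001 -0.0003]
pos [ 0.5288 -0.164   0.0859] rot [ 1.7988e+02 -2.0000e-02  6.6640e+01] | shift now [0.006 0.058 0.011] after turn [0.006 0.058 0.011]
```

```bash
python3 -m creep '{"translation":[[0,0.06,0],[0,0.05,-0.08],[0,0.05,-0.085],[0,0.077,-0.092],[0,0.077,-0.092]],"turn":[[0,0,0],[0,0,0],[0,0,0],[0,0,0],[0,0,0]],"grip":[0,0,0,0,0]}'
python3 -m creep '{"translation":[[0,0.092,-0.077],[0,0.092,-0.077],[0,0,0]],"turn":[[0,0,0],[0,0,0],[0,0,0]],"grip":[0,0,0]}'
python3 - <<'E'
from h import *
from cell import env
o=env.get_obs();print(o['tool_pos'],o['force'])
S=env.read_camera('side');T=env.read_camera('top')
ex=np.array([.918,-.396,0]);H=np.array([.6489,-.2153,.05])
for d in(63,45,35,25):
    a=np.radians(d);p=H-.11*np.sin(a)*ex+[0,0,.11*np.cos(a)];print(d,p.round(3),px(S,p).round(1),px(T,p).round(1))
for n,c,roi in(('S',S,(290,90,370,190)),('T',T,(390,190,470,260))):
  for q in blobs(c['frame'],'red',roi)[:2]: print(n,np.round(cv2.minAreaRect(q)[0],1),cv2.contourArea(q))
E
```

```text
time_s: 17.1
tool_pos: [0.5461, -0.1715, 0.1122]
tool_rot: [-179.3, 0.1, 66.7]
force: [-12.8, 5.5, 6.0]
grip_width: 0.0005
grasp_force: 7.0
time_s: 17.48
tool_pos: [0.5558, -0.1756, 0.1259]
tool_rot: [-178.8, 0.2, 66.7]
force: [-26.9, 9.0, 20.7]
grip_width: 0.0003
grasp_force: 14.7
[ 0.55576565 -0.17560199  0.12587567] [-26.87900271   9.04147623  20.7284654 ]
63 [ 0.559 -0.176  0.1  ] [339.6 173.1] [411.8 241.8]
45 [ 0.577 -0.184  0.128] [333.2 159.7] [418.2 229.8]
35 [ 0.591 -0.19   0.14 ] [328.4 152.6] [422.3 221.9]
25 [ 0.606 -0.197  0.15 ] [322.9 146. ] [426.6 213.4]
S [332.  160.5] 43.5
```

About 28 N is building up: the handle's surface slides upward past the finger, and friction jams it. I'll back off, start lower, and rise faster than the handle so the friction helps.

```bash
python3 -m creep '{"translation":[[0,-0.1,0],[0,-0.15,0.1],[0,-0.25,0.2],[0,0,0.25],[0,0,0.15]],"turn":[[0,0,0],[0,0,0],[0,0,0],[0,0,0],[0,0,0]],"grip":[0,0,0,0,0]}'
python3 -m creep '{"translation":[[0,0.05,0],[0,0.03,-0.06],[0,0.05,-0.13],[0,0,0]],"turn":[[0,0,0],[0,0,0],[0,0,0],[0,0,0]],"grip":[0,0,0,0]}'
```

```text
time_s: 18.2
tool_pos: [0.527, -0.1636, 0.0683]
tool_rot: [180.0, 0.0, 66.6]
force: [0.5, 0.1, -0.9]
grip_width: 0.0004
grasp_force: 0.0
time_s: 18.7
tool_pos: [0.5378, -0.1679, 0.0859]
tool_rot: [179.9, 0.0, 66.7]
force: [0.5, 0.5, 0.0]
grip_width: 0.0006
grasp_force: 0.0
```

```bash
python3 -m creep '{"translation":[[0,0,0.19],[0,0.05,-0.1],[0,0.05,-0.1],[0,0.077,-0.115],[0,0.077,-0.115]],"turn":[[0,0,0],[0,0,0],[0,0,0],[0,0,0],[0,0,0]],"grip":[0,0,0,0,0]}'
python3 - <<'E'
from h import *
from cell import env
S=env.read_camera('side');o=env.get_obs();print(o['tool_pos'],o['force'])
for q in blobs(S['frame'],'red',(290,90,370,190))[:2]: print(np.round(cv2.minAreaRect(q)[0],1),cv2.contourArea(q))
E
```

```text
time_s: 19.32
tool_pos: [0.5558, -0.1757, 0.1041]
tool_rot: [180.0, 0.0, 66.7]
force: [-2.7, 1.2, -0.7]
grip_width: 0.0006
grasp_force: 1.2
[ 0.55723118 -0.17623709  0.10562468] [-5.17671213  1.93553507  3.05062504]
[331. 160.] 43.0
```

```bash
python3 -m creep '{"translation":[[0,0.08,-0.12],[0,0.09,-0.12],[0,0.1,-0.1],[0,0.1,-0.1],[0,0,0]],"turn":[[0,0,0],[0,0,0],[0,0,0],[0,0,0],[0,0,0]],"grip":[0,0,0,0,0]}'
python3 - <<'E'
from h import *
from cell import env
S=env.read_camera('side');o=env.get_obs();print(o['tool_pos'],o['force'])
ex=np.array([.918,-.396,0]);H=np.array([.6489,-.2153,.05]);print((o['tool_pos']-H)@ex)
for d in(35,25,15,7,0):
    a=np.radians(d);p=H-.11*np.sin(a)*ex+[0,0,.11*np.cos(a)];print(d,px(S,p).round(1))
for q in blobs(S['frame'],'red',(290,90,370,190))[:2]: print(np.round(cv2.minAreaRect(q)[0],1),cv2.contourArea(q))
E
```

```text
time_s: 20.0
tool_pos: [0.5837, -0.1879, 0.1397]
tool_rot: [179.9, 0.0, 66.6]
force: [-2.6, 1.8, 0.5]
grip_width: 0.0007
grasp_force: 1.7
[ 0.58303775 -0.1875798   0.1392983 ] [-4.06583933  0.00484557  1.20056012]
-0.07143874690145126
35 [328.4 152.6]
25 [322.9 146. ]
15 [317.  140.3]
7 [312.1 136.5]
0 [307.7 133.8]
[320.5 146.5] 53.0
```

```bash
python3 -m creep '{"translation":[[0,0.12,-0.06],[0,0.12,-0.05],[0,0.12,-0.03],[0,0.1,-0.01],[0,0.07,0]],"turn":[[0,0,0],[0,0,0],[0,0,0],[0,0,0],[0,0,0]],"grip":[0,0,0,0,0]}'
python3 -m creep '{"translation":[[0,0.02,0],[0,0,0]],"turn":[[0,0,0],[0,0,0]],"grip":[0,0]}'
python3 - <<'E'
from h import *
from cell import env
S=env.read_camera('side');w=env.read_camera('wrist');T=env.read_camera('top');o=env.get_obs();print(o['tool_pos'],o['force'])
np.savez('s8.npz',**S);np.savez('w8.npz',**w)
ex=np.array([.918,-.396,0]);H=np.array([.6489,-.2153,.05]);print((o['tool_pos']-H)@ex)
for d in(7,0,-7):
    a=np.radians(d);p=H-.11*np.sin(a)*ex+[0,0,.11*np.cos(a)];print(d,px(S,p).round(1),px(w,p).round(1))
for n,c,r in(('S',S,(290,90,370,190)),('W',w,(100,50,560,400))):
  for q in blobs(c['frame'],'red',r)[:2]: print(n,np.round(cv2.minAreaRect(q),1) if 0 else cv2.boundingRect(q),np.round(cv2.minAreaRect(q)[0],1),cv2.contourArea(q))
a=cv2.resize(S['frame'][70:220,260:410],(400,400));b=cv2.resize(w['frame'],(533,400))[:,60:460]
cv2.imwrite('pics/f8.png',np.hstack([a,b])[:,:,::-1])
E
```

```text
time_s: 20.68
tool_pos: [0.6219, -0.2038, 0.151]
tool_rot: [180.0, -0.0, 66.7]
force: [-2.9, 1.9, 2.9]
grip_width: 0.0002
grasp_force: 2.2
time_s: 20.92
tool_pos: [0.6231, -0.2045, 0.1506]
tool_rot: [-180.0, -0.0, 66.7]
force: [-2.7, 1.8, 1.4]
grip_width: 0.0004
grasp_force: 1.7
[ 0.62294339 -0.20444183  0.15055968] [-2.38784629  2.05290389  1.30249439]
-0.028128001756340032
7 [312.1 136.5] [348.5 314.6]
0 [307.7 133.8] [378.3 315.5]
-7 [303.4 131.6] [407.6 314.7]
S (304, 129, 7, 12) [307.  134.5] 53.0
W (339, 283, 57, 26) [367.  295.5] 1254.0
```

View pics/f8.png

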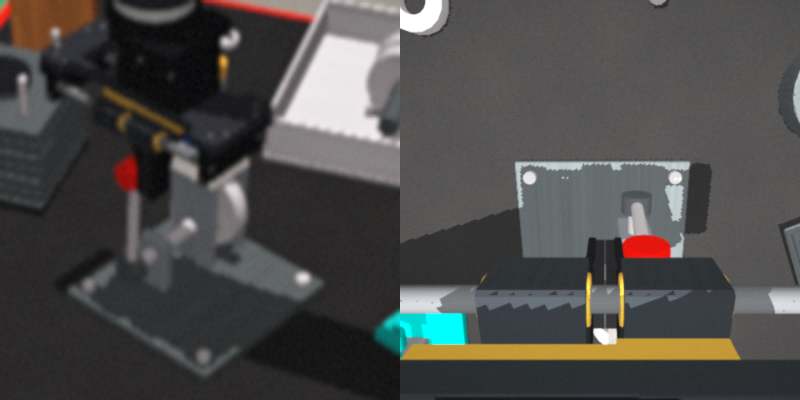

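```bash
python3 -m creep '{"translation":[[0,0.03,0],[0,0.025,0],[0,0,0],[0,0,0]],"turn":[[0,0,0],[0,0,0],[0,0,0],[0,0,0]],"grip":[0,0,0,0]}'
python3 - <<'E'
from h import *
from cell import env
w=env.read_camera('wrist');S=env.read_camera('side');o=env.get_obs();print(o['force'])
ex=np.array([.918,-.396,0]);ey=np.array([.396,.918,0]);H=np.array([.6489,-.2153,.05]);print((o['tool_pos']-H)@ex)
P=H+[0,0,.11]
print('0deg handle edges W',px(w,P+.013*ey-.013*ex),px(w,P+.013*ey+.013*ex),px(w,P-.013*ey+.013*ex),'hub',px(w,H),'S',px(S,P))
for n,c,r in(('S',S,(290,90,370,190)),('W',w,(100,50,560,400))):
  for q in blobs(c['frame'],'red',r)[:1]: print(n,cv2.boundingRect(q),np.round(cv2.minAreaRect(q)[0],1))
f=w['frame'];a=f[210:330,290:440];b=S['frame'][70:190,270:390]
cv2.imwrite('pics/f9.png',np.hstack([cv2.resize(a,(450,360),interpolation=2),cv2.resize(b,(360,360),interpolation=2)])[:,:800,::-1])
E
```

```text
time_s: 21.58
tool_pos: [0.6272, -0.2065, 0.1507]
tool_rot: [180.0, -0.0, 66.7]
force: [-2.9, 2.1, 2.4]
grip_width: 0.0003
grasp_force: 1.7
[-2.96574613  2.24786803  2.4353486 ]
-0.02349933545513967
0deg handle edges W [339.80430047 288.41417844] [398.72538762 288.43902455] [395.10791018 340.05481904] hub [349.06564437 241.71851163] S [307.70343391 133.75982341]
S (302, 128, 8, 12) [305.5 133.5]
W (339, 282, 57, 27) [367. 295.]
```

View pics/f9.png

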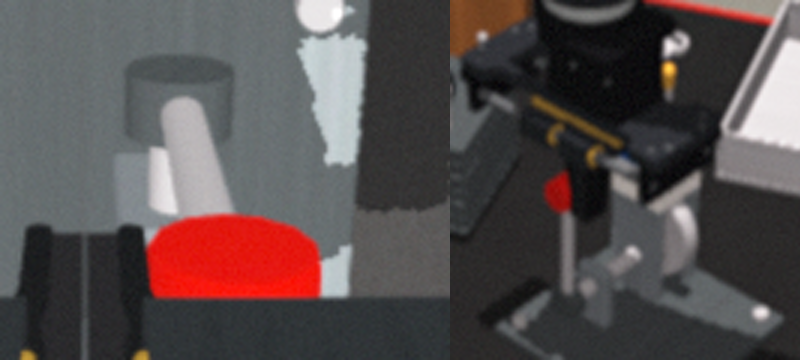

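The handle is within about 0.6° of straight up, and the rod's brass top shows standing free behind the gripper (side crop (670,75)). I'll make one last nudge and check the rod's height.

```bash
python3 -m creep '{"translation":[[0,0.013,0],[0,0,0],[0,0,0],[0,0,0],[0,0,0]],"turn":[[0,0,0],[0,0,0],[0,0,0],[0,0,0],[0,0,0]],"grip":[0,0,0,0,0]}'
python3 - <<'E'
from h import *
from cell import env
S=env.read_camera('side');o=env.get_obs();print(o['force'],o['tool_pos'],np.abs(o['joint_velocities']).max())
for q in blobs(S['frame'],'brass',(335,75,355,110),4): print(cv2.boundingRect(q))
print('rod top lifted',px(S,[.6073,-.3117,.225]),'brass bottom',px(S,[.6073,-.3117,.207]),'unlifted',px(S,[.6073,-.3117,.215]))
E
```

```text
time_s: 22.3
tool_pos: [0.628, -0.207, 0.1508]
tool_rot: [180.0, 0.0, 66.7]
force: [-2.9, 2.6, 2.6]
grip_width: 0.0001
grasp_force: 1.8
[-3.642187    2.7004871   2.22079522] [ 0.6280487  -0.2069232   0.15075544] 0.11491377290962156
(340, 91, 6, 9)
rod top lifted [338.87204159  90.04050563] brass bottom [338.64043549  96.79880372] unlifted [338.7428327   93.81083902]
```

```bash
python3 -c "
from cell import env
print(env.sign_off())"
```

```text
the job is handed in; nothing more can be done
None
```

I handed the job in at 22.3 s: the pushrod stands free in the guide, raised by the cam, and the shut fingers hold the lever within about 1° of straight up (a first push jammed at about 35 N at the wrist, so I backed off and redid it; no verdict came back).

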